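# Make up a cutter set on the setting stand

## Robot

A 6-joint arm with a two-finger parallel gripper is mounted at the origin on the work surface. World frame = base frame: x ahead of the robot, y to its left, z up, the work surface at z = 0. Lengths are in mm, angles in rad, forces in N, time in s.
With the tool pointing down it reaches from about 300 to 875 mm from the base axis. Payload 6.4 kg.
Tool frame: the origin (TCP) lies midway between the tips of the shut fingers; the grasp point (between the pads) lies 19 mm behind it (r.tcp_to_grasp is the distance from the TCP to the grasp point, in mm); z points along the fingers, y is the line along which they close (so a half turn about z gives the same grasp; the last joint's range is limited). The gripper opens to 85 mm and grips with 20 to 120 N. Pads are 22 mm wide; open, the fingers measure 114 mm over their backs; the gripper's body (76 mm by 85 mm) begins 54 mm behind the grasp point. The pads swing forward as they close: fully open they stand 13 mm farther back than shut.
Start: joints at [-1.382, 0.181, 1.607, -0, 1.354, -0.206], TCP at [221.175, -530.775, 231.288] pointing down, gripper open.
Joint ranges: [-2.99, 2.99], [-0.89, 2.07], [0.3, 2.58], [-1.14, 4.28], [0, 2.63], [-3.12, 3.12]. Speed limits (rad/s): [2.57, 2.57, 3.01, 3.14, 3.14, 3.14].

## Interface

Orientations are given as a rotation vector (axis times angle).
In Python, from plant import r, optics, spot_in, silhouettes gives the robot as it stands.
- The arm moves only by the tool drive_tool, never from a script. Its argument "moves" is a list of rows, each a list of 6 numbers: the shift along the tool's x, y, z as a fraction of full scale, then the turn, a rotation vector about the tool's x, y, z as a fraction of full scale. In form: [[tx, ty, tz, ax, ay, az], ...]. A call has 1 to 20 rows; each row shifts and turns the commanded pose from where the row before left it, along the tool's axes as they then stand; what a row does not reach is not made up. Full scale, the value 1, is 0.03 m for a shift and 5 degrees for a turn. A row lasts 1/8 s, in which the tool goes at most 62.5 mm and 10.7 degrees, less where a joint would pass 70% of its speed; a pose out of reach is approached as far as the arm can. A call with a number of a shift or a turn outside -1 to 1 is refused whole. A call with a gripper value outside its range is refused whole. "claw" is the finger opening in mm, from 0 to 85.4, set as the call begins (left out, the last holds). The fingers move at their own pace and stop on an object; "squeeze" is the grip in N (left out, the last holds). Time passes only in rows, so rows that do not move let the fingers close. It gives the time, the measured TCP pose, the force, the opening and the grip force at its end, in the units of the state.
- r.state(): the state, without advancing time (a new reading comes with each control period).
- optics.get_image(name): name is "side" or "top" or "wrist"; returns the picture (420x560x3 uint8, blue, green, red); there is no depth.
- optics.camera_params(name): a dict with "K" (3x3 intrinsics, pixels), "origin" and "attitude" of the camera in the world. Camera axes: x right, y down, z forward; pixel columns grow to the right and rows downward; lengths in mm; the calibration is good to about 2 mm. A picture is of the moment at which its call begins: read the wrist's pose just before it. camera_params takes no time and is no camera call; for the wrist camera it gives the pose at the moment of the call.
- r.finish_job(): hands the job in; it is judged then, once.
Trained networks look in the newest picture that a camera, given by its name, has taken for a name from the list of things; names that differ only in an ending like _2 or _b are one class to them, and where a whole thing is asked for, a point or a joint stands for the part that bears it (a point fixed in the world has none). Each returns a list of dicts, best first, with "score" (0 to 1); they miss things now and then, are a little off and sometimes report something else, mostly with a low value. They report only what shows in the picture. A call takes as long as a camera call.
- spot_in(target, camera): "at" ([x, y, z] in mm, in the coordinates of the camera as it stood for that picture, good to about 4 mm: the middle of the surface that is visible of it).
- silhouettes(target, camera): "region" (420x560 bool, what is visible of it).
The state is a dict: "time": time; "qpos": joint angles; "qd": joint speeds; "tau": joint torques, N m; "tcp_pos": TCP position; "eef_rot": TCP orientation; "contact_force": force on the tool from outside, world axes, zero at the start; "torque": the same for the moment, N m; "width": opening from 0.0 (shut) to 1.0 (fully open); "grip_force": force on a finger pad.
Only numpy, scipy, OpenCV 4.12 (cv2) and the standard library are available. Lean on these libraries where they do the work, as an engineer would, in place of code of your own. Each camera call takes 0.05 s, during which the arm holds its last target. There are 200 camera calls.

## Task

Make up the cutter set on the upright arbor of the setting stand: first the tall collar, on it the toothed cutter, then the thin collar, and the hex nut on top with its flange down, each lying flat on the one below. Leave the middle-sized spare collar, the screw bin, the cordless driver and the wrench where they are.

Things in the scene. Friction and masses are not known exactly. Their poses are not given: they have to be found in the camera images.
- stand: Setting stand, fixed to the bench: grey round foot 96 mm across, 20 mm high, with a steel arbor 22 mm across upright in its middle, straight to 96 mm above the bench, then narrowing to 12 mm across at its top, 102 mm above the bench. Origin: centre of the foot's underside (bench level), on the arbor's axis; z up. The finished set is 119 mm high.
- tall_collar: Tall plain aluminium collar (ring), 60 mm outside diameter, 45 mm high, bore 27 mm through, about 0.3 kg, standing upright with its bore vertical. Origin: centre of its underside; z up along the bore. Its yaw does not matter. First on the arbor: its underside ends on the foot, 20 mm above the bench.
- cutter: Grooving cutter lying flat: dark steel disc with six teeth, 100 mm across, the disc and teeth 1 to 10 mm above the underside; bright round hub 44 mm across, 20 mm high in all (grip the part that stands clear, 10 to 20 mm up); bore 27 mm; about 0.25 kg. Origin: centre of the hub's underside; z up. Its yaw does not matter. Second: its underside ends 65 mm above the bench.
- thin_collar: Thin plain aluminium collar, 42 mm outside diameter, 10 mm high, bore 27 mm, about 40 g, lying flat: the smallest and lowest of the three collars. Origin: centre of its underside; z up along the bore. Its yaw does not matter. Third: its underside ends 85 mm above the bench.
- nut: Steel hex nut with a round flange at its foot: flange 48 mm across and 6 mm high, hexagon 36 mm across flats from 6 to 24 mm above the underside, plain 27 mm through hole (set on, not screwed), about 0.12 kg, flange down. Origin: centre of its underside; z up; two of the six flats face its own +y and -y. Fourth: its underside ends 95 mm above the bench.
- spare_collar: Spare aluminium collar, the middle one of the three: 52 mm outside diameter, 25 mm high, bore 27 mm. Not part of this set: leave it. Origin: centre of its underside; z up.
- bin: Yellow open plastic bin with screws, 100 x 150 x 60 mm high, at the far side of the work; leave it. Origin: centre of its underside; its long side is along its y.
- driver: Black and grey cordless driver standing on its battery, about 200 mm high and 200 mm long, to the robot's right; leave it. Origin: centre of the battery's underside (115 x 75 mm); its bit points to its +x.
- wrench: Flat steel wrench, 200 mm long, lying at the robot's left; leave it. Origin near its middle, x along its length.

How it is judged (in metres and radians):
At the end, for the whole second after the job is handed in: On the arbor, from below: tall collar (underside 20 mm above the bench), cutter (65 mm), thin collar (85 mm) and nut (95 mm), each within 4 mm in height, within 8 mm of the arbor's axis and within 0.12 rad of flat, released and at rest (z of tall_collar in the frame of stand between 0.016 and 0.024 m and horizontal distance between each of tall_collar, cutter, thin_collar, nut and stand below 0.008 m and angle between each of tall_collar, cutter, thin_collar, nut's own z axis and vertical below 0.12 rad and linear speed of each of tall_collar, cutter, thin_collar, nut below 0.02 m/s and z of cutter in the frame of stand between 0.061 and 0.069 m and z of thin_collar in the frame of stand between 0.081 and 0.089 m and z of nut in the frame of stand between 0.091 and 0.099 m); the robot touches nothing.
It fails at once if the spare collar is moved more than 25 mm (distance of spare_collar from where it was at the start of the episode above 0.025 m).
It fails at once if the screw bin is moved more than 30 mm (distance of bin from where it was at the start of the episode above 0.03 m).
It fails at once if the cordless driver is moved more than 30 mm (distance of driver from where it was at the start of the episode above 0.03 m).
It fails at once if the wrench is moved more than 30 mm (distance of wrench from where it was at the start of the episode above 0.03 m).
It also fails if it takes over 99 s, if anything falls off the work surface, if the arm or the gripper's body presses on something with over 40 N, if the wrist force passes 120 N, or if a joint passes its speed limit or range.

## Working session

There is one attempt and no reset: what is moved stays moved. The work goes in short steps, Python scripts to look and compute and a tool call to move; the robot and the scene stay as the last step left them, time stands still between calls to the robot, and variables do not carry over. Pictures are saved under pics/ and viewed, at most 15 in all, crops included, and the job is handed in when it is done.

Besides the shell and the picture viewer there is one more tool, called after "Request:" by a JSON object that holds its "name" and its "arguments". drive_tool: Moves the arm, as the interface text tells. Its arguments: {"type":"object","properties":{"moves":{"type":"array","items":{"type":"array","items":{"type":"number","minimum":-1,"maximum":1}}},"claw":{"type":"number"},"squeeze":{"type":"number"}},"required":["moves"]}

```bash
mkdir -p pics; ls
cat > h.py <<'E'
import numpy as np, cv2
from scipy.spatial.transform import Rotation as R
from plant import r, optics, spot_in, silhouettes
def cam(n):
    p=optics.camera_params(n); A=np.array(p['attitude'],float)
    if A.shape!=(3,3): A=R.from_rotvec(A).as_matrix()
    return np.array(p['K']),np.array(p['origin'],float),A
def ray(n,u,v,z,c=None):
    K,o,A=c or cam(n); d=A@np.linalg.inv(K)@np.array([u,v,1.]); return o+d*(z-o[2])/d[2]
def proj(P,c):
    K,o,A=c; q=K@(A.T@(np.array(P)-o)); return q[:2]/q[2]
def st():
    s=r.state(); print(s['time'],np.round(s['tcp_pos'],1),np.round(s['eef_rot'],3),s['width'],s['grip_force'],np.round(s['contact_force'],1)); return s
E
python3 - <<'E'
from h import *
s=st(); print(R.from_rotvec(s['eef_rot']).as_matrix().round(3))
print(optics.camera_params('top'))
for n in ['top','side','wrist']:
    cv2.imwrite(f'pics/{n}0.png',optics.get_image(n)); c=cam(n)
    if n=='wrist': continue
    for t in ['stand','tall_collar','cutter','thin_collar','nut','spare_collar','bin','driver','wrench']:
        for d in spot_in(t,n)[:2]:
            print(n,t,round(d['score'],2),(c[1]+c[2]@np.array(d['at'])).round(0))
E
```

```text
pics
0.0 [ 221.1 -530.2  230.4] [-3.079 -0.616 -0.   ] 0.9998012186292976 0.0 [-0.3 -0.2 -0.3]
[[ 0.923  0.385 -0.   ]
 [ 0.385 -0.923  0.002]
 [ 0.    -0.002 -1.   ]]
{'K': array([[439.83206808,   0.        , 276.05808372],
       [  0.        , 439.83206808, 207.28378324],
       [  0.        ,   0.        ,   1.        ]]), 'origin': array([ 404.73494371,  -21.37598449, 1335.10199919]), 'attitude': array([-2.17133154,  2.14434369, -0.11810834])}
top stand 0.81 [ 606. -207.   21.]
top tall_collar 0.53 [607. 214.  46.]
top cutter 0.86 [620. -27.   4.]
top spare_collar 0.49 [462. 250.  27.]
top bin 0.89 [765. -62.   7.]
top driver 0.89 [ 431. -501.  190.]
top wrench 0.78 [401. 495.  11.]
top wrench 0.2 [607. 214.  46.]
side stand 0.62 [ 606. -204.   17.]
side stand 0.2 [609. 230.  46.]
side tall_collar 0.83 [609. 228.  44.]
side cutter 0.63 [618. -21.  14.]
side thin_collar 0.44 [ 453. -240.    6.]
side nut 0.56 [451.  25.  13.]
side spare_collar 0.59 [465. 262.  22.]
side spare_collar 0.41 [619. -24.  12.]
side bin 0.92 [770. -62.  25.]
side driver 0.95 [ 433. -466.  114.]
side wrench 0.93 [404. 476.   8.]
```

View pics/top0.png

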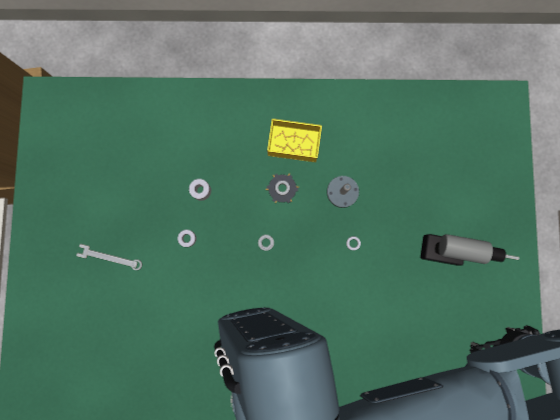

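View pics/side0.png

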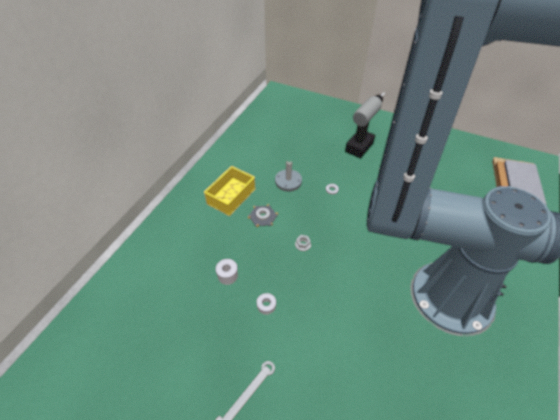

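The top view shows the tall collar at (199,188), spare at (187,239), nut at (266,242), thin collar at (354,243), cutter at (282,188) and stand at (343,191). The side view agrees. I'll bring the wrist camera over the middle next.

Request:
{"name": "drive_tool", "arguments": {"moves": [[0, 0, -1, 0, 0, 0.905], [0, 0, -1, 0, 0, 0.905], [0, 0, -1, 0, 0, 0.905], [0, 0, -1, 0, 0, 0.905], [0, 0, -1, 0, 0, 0.905], [0.57, -0.98, 0, 0, 0, 0], [0.57, -0.98, 0, 0, 0, 0], [0.57, -0.98, 0, 0, 0, 0], [0.57, -0.98, 0, 0, 0, 0], [0.57, -0.98, 0, 0, 0, 0], [0.57, -0.98, 0, 0, 0, 0], [0.57, -0.98, 0, 0, 0, 0], [0.57, -0.98, 0, 0, 0, 0], [0, 0, 0, 0, 0, 0]]}}

```text
time: 2.8
tcp_pos: [358.9, -294.0, 381.7]
eef_rot: [3.141, 0.005, 0.001]
contact_force: [-0.6, -1.1, 0.5]
width: 1.0
grip_force: 0.0
```

```bash
cat > survey.py <<'E'
from h import *
import sys
s=st(); c=cam('wrist'); I=optics.get_image('wrist'); cv2.imwrite('pics/'+sys.argv[1]+'.png',I)
print('cam',c[1].round(1),'\n',c[2].round(3),c[0][0].round(1))
for t in ['stand','tall_collar','cutter','thin_collar','nut','spare_collar']:
    for d in spot_in(t,'wrist')[:1]:
        P=c[1]+c[2]@np.array(d['at']); print(t,round(d['score'],2),P.round(1),proj(P,c).round(0))
E
python3 survey.py w1
```

```text
2.8 [ 358.9 -294.   381.7] [3.141e+00 5.000e-03 1.000e-03] 0.9998791073751379 0.0 [-0.6 -1.1  0.5]
cam [ 443.5 -294.   524.3] 
 [[ 0.001 -0.946 -0.325]
 [-1.    -0.001 -0.001]
 [ 0.     0.325 -0.946]] [369.4   0.  277. ]
thin_collar 0.76 [ 460.2 -245.9    9.7] [240.  70.]
nut 0.96 [450.6  14.8  15.9] [38. 77.]
```

Request:
{"name": "drive_tool", "arguments": {"moves": [[0.67, -0.98, 0.2, 0, 0, 0], [0.67, -0.98, 0.2, 0, 0, 0], [0.67, -0.98, 0.2, 0, 0, 0], [0.67, -0.98, 0.2, 0, 0, 0], [0.67, -0.98, 0.2, 0, 0, 0], [0.67, -0.98, 0.2, 0, 0, 0], [0.67, -0.98, 0.2, 0, 0, 0], [0.67, -0.98, 0.2, 0, 0, 0], [0.67, -0.98, 0.2, 0, 0, 0], [0.67, -0.98, 0.2, 0, 0, 0], [0, 0, 0, 0, 0, 0], [0, 0, 0, 0, 0, 0]]}}

```text
time: 4.65
tcp_pos: [558.8, -2.3, 321.1]
eef_rot: [3.141, -0.001, -0.001]
contact_force: [-0.2, -0.5, -0.4]
width: 1.004
grip_force: 0.0
```

```bash
python3 survey.py w2
```

```text
4.65 [558.8  -2.3 321.1] [ 3.141e+00 -1.000e-03 -1.000e-03] 1.0036494387575017 0.0 [-0.2 -0.5 -0.4]
cam [643.7  -2.6 463.6] 
 [[-0.002 -0.945 -0.327]
 [-1.     0.002  0.   ]
 [ 0.     0.327 -0.945]] [369.4   0.  277. ]
stand 0.92 [ 617.7 -204.2   18.6] [450. 106.]
tall_collar 0.6 [613.8 212.9  42.8] [ 82. 112.]
cutter 0.66 [630.1 -25.3  10. ] [296.  95.]
thin_collar 0.78 [ 458.8 -242.9    9.7] [458. 230.]
nut 0.78 [456.7  17.6  16.6] [262. 234.]
spare_collar 0.7 [465.5 259.8  27.2] [ 71. 231.]
```

View pics/w2.png

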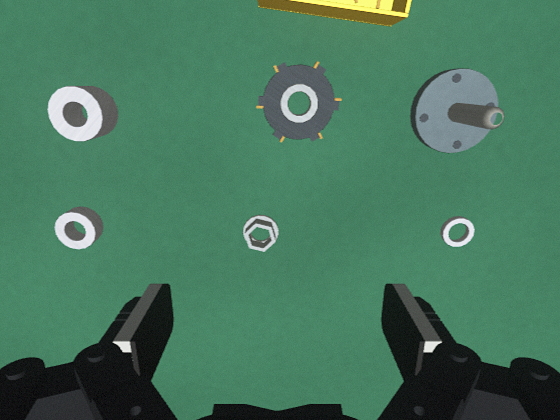

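The wrist view shows: tall collar top (76,113), cutter hub (299,103), arbor tip (495,118), spare (76,230), nut (261,234), thin collar (458,232). I'll fit circles on their known height planes.

```bash
cat > fit.py <<'E'
from h import *
def circ(I,c,u,v,z,rad,thr=150,half=60):
    """bright blob nearest (u,v); outer contour back-projected to plane z; circle fit -> x,y,r"""
    g=cv2.cvtColor(I,cv2.COLOR_BGR2GRAY); hsv=cv2.cvtColor(I,cv2.COLOR_BGR2HSV)
    m=((g>thr)&(hsv[...,1]<60)).astype(np.uint8)
    k=np.zeros_like(m); cv2.circle(k,(int(u),int(v)),half,1,-1); m&=k
    cs,_=cv2.findContours(m,cv2.RETR_EXTERNAL,cv2.CHAIN_APPROX_NONE)
    if not cs: return None
    p=np.vstack(cs)[:,0,:] if False else max(cs,key=cv2.contourArea)[:,0,:]
    h=cv2.convexHull(p)[:,0,:].astype(float)
    Q=np.array([ray(0,a,b,z,c)[:2] for a,b in p])
    H=Q
    A=np.c_[2*H,np.ones(len(H))]; s=np.linalg.lstsq(A,(H**2).sum(1),rcond=None)[0]
    return s[:2].round(1),np.sqrt(s[2]+s[:2]@s[:2]).round(1),'want',rad,p.mean(0).round(0),len(p)
E
python3 - <<'E'
from fit import *
I=cv2.imread('pics/w2.png'); c=cam('wrist')
for n,u,v,z,rad in [('tall',76,113,45,30),('cut',299,103,20,22),('spare',76,230,25,26),('nut',261,234,24,18),('thin',458,232,10,21),('arb',495,118,102,6)]:
    for t in (130,160,190): print(n,t,circ(I,c,u,v,z,rad,t,45 if n!='arb' else 14))
# arbor base: foot centre
E
```

```text
tall 130 (array([612.4, 220. ]), np.float64(29.3), 'want', 30, array([ 75., 113.]), 155)
tall 160 (array([612.2, 220.2]), np.float64(29.0), 'want', 30, array([ 75., 113.]), 154)
tall 190 (array([612.2, 220.3]), np.float64(28.7), 'want', 30, array([ 75., 113.]), 151)
cut 130 (array([621.6, -27.9]), np.float64(21.2), 'want', 22, array([299., 103.]), 107)
cut 160 (array([621.8, -27.9]), np.float64(20.8), 'want', 22, array([299., 103.]), 104)
cut 190 (array([621.6, -27.8]), np.float64(20.4), 'want', 22, array([299., 103.]), 103)
spare 130 (array([465.8, 257. ]), np.float64(25.2), 'want', 26, array([ 75., 230.]), 109)
spare 160 (array([465.7, 257.3]), np.float64(25.0), 'want', 26, array([ 74., 230.]), 108)
spare 190 (array([465.6, 257.3]), np.float64(24.6), 'want', 26, array([ 74., 230.]), 106)
nut 130 (array([461.4,  19.4]), np.float64(23.1), 'want', 18, array([260., 233.]), 99)
nut 160 (array([461.2,  19.6]), np.float64(22.9), 'want', 18, array([260., 233.]), 98)
nut 190 (array([455.4,  20.8]), np.float64(18.0), 'want', 18, array([259., 237.]), 78)
thin 130 (array([ 455.8, -242.7]), np.float64(20.2), 'want', 21, array([458., 232.]), 86)
thin 160 (array([ 455.7, -242.8]), np.float64(20.0), 'want', 21, array([458., 232.]), 83)
thin 190 (array([ 455.5, -242.9]), np.float64(19.6), 'want', 21, array([458., 232.]), 81)
arb 130 (array([ 611.8, -210.1]), np.float64(7.0), 'want', 6, array([495., 118.]), 70)
arb 160 (array([ 612.2, -211. ]), np.float64(5.9), 'want', 6, array([493., 114.]), 27)
arb 190 None
```

Request:
{"name": "drive_tool", "arguments": {"moves": [[0.178, -0.741, 0.6, 0, 0, 0], [0.178, -0.741, 0.6, 0, 0, 0], [0.178, -0.741, 0.6, 0, 0, 0], [0.178, -0.741, 0.6, 0, 0, 0], [0.178, -0.741, 0.6, 0, 0, 0], [0.178, -0.741, 0.6, 0, 0, 0], [0.178, -0.741, 0.6, 0, 0, 0], [0.178, -0.741, 0.6, 0, 0, 0], [0.178, -0.741, 0.6, 0, 0, 0], [0.178, -0.741, 0.6, 0, 0, 0], [0, 0, 0.5, 0, 0, 0], [0, 0, 0.5, 0, 0, 0], [0, 0, 0, 0, 0, 0], [0, 0, 0, 0, 0, 0]], "claw": 85, "squeeze": 60}}

```text
time: 6.75
tcp_pos: [612.9, 220.1, 111.9]
eef_rot: [-3.142, 0.002, -0.001]
contact_force: [-0.4, 0.9, -0.8]
width: 0.997
grip_force: 0.0
```

Run:
```python
from fit import *
st(); c=cam('wrist'); I=optics.get_image('wrist'); cv2.imwrite('pics/w3.png',I)
u,v=proj([612,220,45],c); print(u,v)
print(circ(I,c,u,v,45,30,160,110))
```

```text
6.75 [612.9 220.1 111.9] [-3.142e+00  2.000e-03 -1.000e-03] 0.9973585385665098 0.0 [-0.4  0.9 -0.8]
276.7358423895664 231.2152479122952
(array([611.6, 220.2]), np.float64(29.1), 'want', 30, array([276., 230.]), 262)
```

View pics/w3.png

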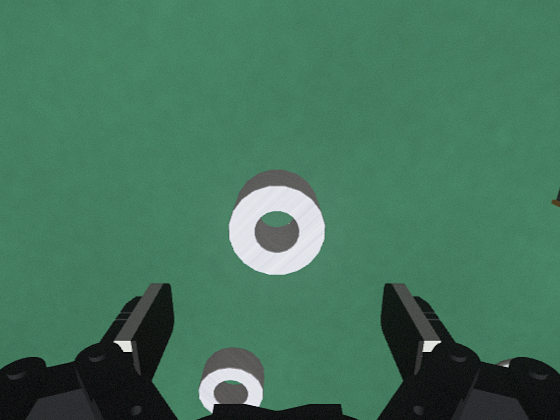

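The tall collar is at (276,230), centred between the fingers, with the spare well clear at (231,390). Descending and gripping.

Request:
{"name": "drive_tool", "arguments": {"moves": [[-0.03, 0, 0.7, 0, 0, 0], [0, 0, 0.7, 0, 0, 0], [0, 0, 0.7, 0, 0, 0], [0, 0, 0.6, 0, 0, 0], [0, 0, 0.43, 0, 0, 0], [0, 0, 0, 0, 0, 0], [0, 0, 0, 0, 0, 0]]}}

```text
time: 7.68
tcp_pos: [612.2, 220.8, 18.0]
eef_rot: [-3.141, 0.0, -0.002]
contact_force: [0.3, 1.1, 0.2]
width: 0.995
grip_force: 0.0
```

Request:
{"name": "drive_tool", "arguments": {"moves": [[0, 0, 0, 0, 0, 0], [0, 0, 0, 0, 0, 0], [0, 0, 0, 0, 0, 0], [0, 0, 0, 0, 0, 0], [0, 0, 0, 0, 0, 0], [0, 0, 0, 0, 0, 0], [0, 0, 0, 0, 0, 0], [0, 0, 0, 0, 0, 0]], "claw": 50}}

```text
time: 8.68
tcp_pos: [612.6, 220.8, 19.0]
eef_rot: [-3.141, 0.0, -0.004]
contact_force: [-1.7, -0.7, 4.8]
width: 0.678
grip_force: 64.9
```

Request:
{"name": "drive_tool", "arguments": {"moves": [[0, 0, -0.5, 0, 0, 0], [0, 0, -0.9, 0, 0, 0], [0, 0, -0.9, 0, 0, 0], [0, 0, -0.9, 0, 0, 0], [0, 0, -0.9, 0, 0, 0], [0, 0, -0.4, 0, 0, 0], [0, 0.5, 0, 0, 0, 0], [0, 0.9, 0, 0, 0, 0], [0, 0.9, 0, 0, 0, 0], [0, 0.9, 0, 0, 0, 0], [0, 0.9, 0, 0, 0, 0], [0, 0.9, 0, 0, 0, 0], [0, 0.9, 0, 0, 0, 0], [0, 0.9, 0, 0, 0, 0], [0, 0.9, 0, 0, 0, 0], [0, 0.9, 0, 0, 0, 0], [0, 0.9, 0, 0, 0, 0], [0, 0.9, 0, 0, 0, 0]]}}

```text
time: 10.92
tcp_pos: [609.9, -92.8, 150.4]
eef_rot: [-3.141, 0.001, 0.005]
contact_force: [0.9, -0.4, -2.9]
width: 0.68
grip_force: 65.2
```

Run:
```python
from fit import *
s=st(); c=cam('wrist'); I=optics.get_image('wrist'); cv2.imwrite('pics/w4.png',I)
t=s['tcp_pos']; z=t[2]-19+45
u,v=proj([t[0],t[1],z],c); print(u,v,proj([612,-210.5,102],c))
print(circ(I,c,u,v,z,30,140,130))
```

```text
10.925 [609.9 -92.8 150.4] [-3.141e+00  1.000e-03  5.000e-03] 0.6800522365718048 65.21420236676931 [ 0.9 -0.4 -2.9]
276.4161534838879 323.49081378948995 [486.34311038 238.0265077 ]
(array([609.7, -93.1]), np.float64(29.1), 'want', 30, array([277., 319.]), 412)
```

View pics/w4.png

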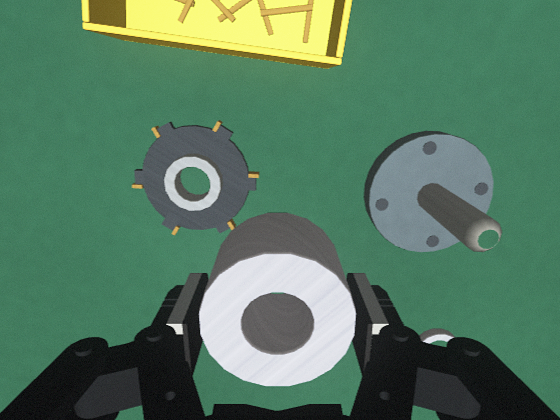

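The held collar is at (277,320), centred on the TCP. The arbor tip is at about (488,238).

```bash
cat > stand.py <<'E'
from fit import *
def arbor(I,c):
    u,v=proj([612,-210.5,102],c); out=[]
    out.append(circ(I,c,u,v,102,6,165,22))
    # foot: grey low-sat disc z=20 r48
    hsv=cv2.cvtColor(I,cv2.COLOR_BGR2HSV); m=((hsv[...,1]<75)&(hsv[...,2]>100)).astype(np.uint8)
    cs,_=cv2.findContours(m,cv2.RETR_EXTERNAL,cv2.CHAIN_APPROX_NONE)
    p=proj([612,-210,20],c)
    for k in cs:
        if cv2.contourArea(k)>3000 and cv2.pointPolygonTest(k,(float(p[0]),float(p[1])),False)>=0:
            Q=np.array([ray(0,a,b,20,c)[:2] for a,b in k[:,0,:]]); w=np.ones(len(Q),bool)
            for _ in range(10):
                H=Q[w]; s=np.linalg.lstsq(np.c_[2*H,np.ones(len(H))],(H**2).sum(1),rcond=None)[0]
                rr=np.sqrt(s[2]+s[:2]@s[:2]); e=np.abs(np.hypot(*(Q-s[:2]).T)-rr); w=e<max(1.5,np.median(e)*2)
            out.append((s[:2].round(1),rr.round(1),w.mean().round(2)))
    return out
E
python3 - <<'E'
from stand import *
c=cam('wrist'); I=cv2.imread('pics/w4.png'); print(arbor(I,c))
I=cv2.imread('pics/w2.png')
E
```

```text
[(array([ 616.2, -215.6]), np.float64(2.1), 'want', 6, array([490., 228.]), 18)]
```

Run:
```python
from stand import *
c=cam('wrist'); I=cv2.imread('pics/w4.png')
print(ray(0,488,238,102,c).round(1), proj([612,-210,102],c))
J=I[120:265,355:510]; cv2.imwrite('pics/w4c.png',cv2.resize(J,None,fx=5,fy=4.1,interpolation=cv2.INTER_CUBIC)[:600,:775])
```

```text
[ 611.8 -215.4  102. ] [478.42816524 237.66859855]
```

View pics/w4c.png

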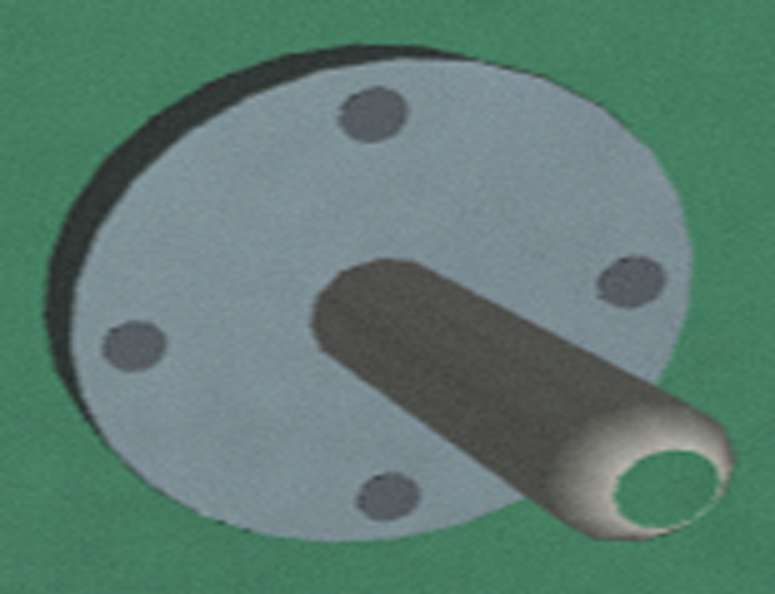

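```bash
cat > tip.py <<'E'
from fit import *
def tip(I,c,guess=(611.5,-211)):
    hsv=cv2.cvtColor(I,cv2.COLOR_BGR2HSV); u,v=proj([*guess,102],c)
    m=(hsv[...,1]>60).astype(np.uint8)
    n,l,s,ce=cv2.connectedComponentsWithStats(m)
    i=[k for k in range(1,n) if 30<s[k,4]<900 and np.hypot(*(ce[k]-[u,v]))<25]
    return [(ce[k].round(1),s[k,4],ray(0,*ce[k],102,c).round(1)) for k in i]
def foot(I,c,guess=(611.5,-211)):
    hsv=cv2.cvtColor(I,cv2.COLOR_BGR2HSV); g=hsv[...,2]
    K=np.zeros_like(g); P=np.array([proj([guess[0]+44*np.cos(a),guess[1]+44*np.sin(a),20],c) for a in np.linspace(0,6.28,40)]).astype(np.int32)
    cv2.fillPoly(K,[P],1); m=((g<118)&(g>75)&(hsv[...,1]<90)&(K>0)).astype(np.uint8)
    n,l,s,ce=cv2.connectedComponentsWithStats(m)
    return [(ray(0,*ce[k],20,c)[:2].round(1),s[k,4]) for k in range(1,n) if 40<s[k,4]<400]
E
python3 - <<'E'
from tip import *
st(); c=cam('wrist'); I=optics.get_image('wrist'); cv2.imwrite('pics/w5.png',I)
print(tip(I,c)); print(foot(I,c))
E
```

```text
10.975 [610.  -96.4 150.6] [ 3.14  -0.004 -0.004] 0.6798650699189714 65.27093790471554 [ 0.7 -2.8 -2.7]
[]
[(array([ 649. , -205.5]), np.int32(141)), (array([ 617.6, -249. ]), np.int32(133)), (array([ 605.3, -174. ]), np.int32(123)), (array([ 573.9, -217.7]), np.int32(114))]
```

Request:
{"name": "drive_tool", "arguments": {"moves": [[0, 0, 0, 0, 0, 0], [0, 0, 0, 0, 0, 0], [0, 0, 0, 0, 0, 0]]}}

```text
time: 11.4
tcp_pos: [611.4, -90.5, 152.2]
eef_rot: [-3.141, -0.002, 0.001]
contact_force: [-0.3, 0.2, -2.4]
width: 0.682
grip_force: 65.3
```

Run:
```python
from tip import *
for i in range(2):
    st(); c=cam('wrist'); I=optics.get_image('wrist'); cv2.imwrite('pics/w6.png',I)
    f=foot(I,c); print(tip(I,c),len(f),np.mean([a for a,_ in f],0))
s=r.state()['tcp_pos'];z=s[2]+26
print(s,circ(I,c,*proj([s[0],s[1],z],c),z,30,140,130))
```

```text
11.4 [611.4 -90.5 152.2] [-3.141e+00 -2.000e-03  1.000e-03] 0.681603991083302 65.29544603079557 [-0.3  0.2 -2.4]
[] 4 [ 611.45  -211.525]
11.45 [611.5 -90.6 152.3] [-3.141e+00 -1.000e-03  0.000e+00] 0.6838719433202406 65.29720455408096 [-0.1 -0.4 -3.5]
[] 4 [ 611.45  -211.575]
[611.51571566 -90.67214039 152.36755242] (array([611.2, -90.8]), np.float64(29.1), 'want', 30, array([277., 319.]), 412)
```

Request:
{"name": "drive_tool", "arguments": {"moves": [[0, 0.5, 0, 0, 0, 0], [0, 0.8, 0, 0, 0, 0], [0, 0.8, 0, 0, 0, 0], [0, 0.8, 0, 0, 0, 0], [0, 0.7, 0, 0, 0, 0], [0, 0.43, 0, 0, 0, 0], [0, 0, 0.3, 0, 0, 0], [0, 0, 0.3, 0, 0, 0], [0, 0, 0, 0, 0, 0], [0, 0, 0, 0, 0, 0], [0, 0, 0, 0, 0, 0]]}}

```text
time: 12.88
tcp_pos: [611.8, -211.9, 134.8]
eef_rot: [3.141, 0.001, 0.001]
contact_force: [-0.6, -0.2, -2.5]
width: 0.687
grip_force: 65.3
```

Request:
{"name": "drive_tool", "arguments": {"moves": [[0, 0, 0.3, 0, 0, 0], [0, 0, 0.3, 0, 0, 0], [0, 0, 0.3, 0, 0, 0], [0, 0, 0.3, 0, 0, 0], [0, 0, 0, 0, 0, 0], [0, 0, 0, 0, 0, 0]]}}

```text
time: 13.62
tcp_pos: [611.7, -212.3, 98.5]
eef_rot: [3.141, -0.0, 0.0]
contact_force: [-0.4, -0.3, -2.9]
width: 0.681
grip_force: 65.3
```

No contact on the arbor (bottom at about 80 mm). Going on down to just above the foot.

Request:
{"name": "drive_tool", "arguments": {"moves": [[0, 0, 0.3, 0, 0, 0], [0, 0, 0.3, 0, 0, 0], [0, 0, 0.3, 0, 0, 0], [0, 0, 0.3, 0, 0, 0], [0, 0, 0.3, 0, 0, 0], [0, 0, 0.3, 0, 0, 0], [0, 0, 0.1, 0, 0, 0], [0, 0, 0, 0, 0, 0], [0, 0, 0, 0, 0, 0]]}}

```text
time: 14.75
tcp_pos: [611.8, -212.4, 41.9]
eef_rot: [3.141, -0.0, 0.001]
contact_force: [0.7, 0.2, -3.0]
width: 0.68
grip_force: 65.3
```

Request:
{"name": "drive_tool", "arguments": {"moves": [[0, 0, 0.08, 0, 0, 0], [0, 0, 0, 0, 0, 0], [0, 0, 0, 0, 0, 0]]}}

```text
time: 15.12
tcp_pos: [611.5, -212.2, 39.1]
eef_rot: [3.142, -0.0, 0.0]
contact_force: [0.2, -0.4, -2.3]
width: 0.679
grip_force: 65.4
```

Request:
{"name": "drive_tool", "arguments": {"moves": [[0, 0, 0, 0, 0, 0], [0, 0, 0, 0, 0, 0], [0, 0, 0, 0, 0, 0], [0, 0, 0, 0, 0, 0], [0, 0, 0, 0, 0, 0]], "claw": 85}}

```text
time: 15.75
tcp_pos: [611.5, -212.2, 39.0]
eef_rot: [3.142, -0.0, 0.0]
contact_force: [-1.1, 0.3, 0.7]
width: 0.995
grip_force: 0.0
```

Request:
{"name": "drive_tool", "arguments": {"moves": [[0, 0, -0.6, 0, 0, 0], [0, 0, -0.9, 0, 0, 0], [0, 0, -0.9, 0, 0, 0], [0, 0, -0.6, 0, 0, 0], [0.03, -0.64, 0, 0, 0, 0], [0.05, -0.9, 0, 0, 0, 0], [0.05, -0.9, 0, 0, 0, 0], [0.05, -0.9, 0, 0, 0, 0], [0.05, -0.9, 0, 0, 0, 0], [0.05, -0.9, 0, 0, 0, 0], [0.05, -0.9, 0, 0, 0, 0], [0, -0.1, 0, 0, 0, 0], [0, 0, 0, 0, 0, 0], [0, 0, 0, 0, 0, 0], [0, 0, 0, 0, 0, 0]], "claw": 70}}

```text
time: 17.62
tcp_pos: [621.3, -28.8, 128.9]
eef_rot: [3.142, -0.002, -0.0]
contact_force: [0.4, 0.1, 0.2]
width: 0.819
grip_force: 0.0
```

Run:
```python
from fit import *
st(); c=cam('wrist'); I=optics.get_image('wrist'); cv2.imwrite('pics/w7.png',I)
print(circ(I,c,*proj([621.6,-27.9,20],c),20,22,150,75))
# what was placed
print(circ(I,c,*proj([611.5,-211.5,65],c),65,30,150,110))
```

```text
17.625 [621.3 -28.8 128.9] [ 3.142e+00 -2.000e-03 -0.000e+00] 0.819297920072672 0.0 [0.4 0.1 0.2]
(array([621.6, -27.9]), np.float64(20.8), 'want', 22, array([275., 207.]), 162)
(array([ 607.8, -200.4]), np.float64(19.2), 'want', 30, array([547., 251.]), 176)
```

View pics/w7.png

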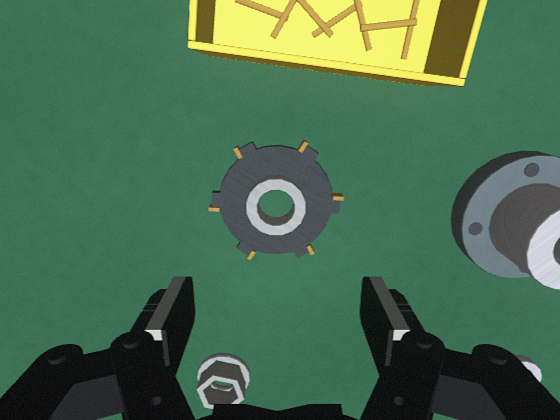

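The collar sits on the arbor at right (547,251), and the cutter hub is at (275,207), centred. Descending onto the hub.

Request:
{"name": "drive_tool", "arguments": {"moves": [[0, -0.03, 0.6, 0, 0, 0], [0, 0, 0.8, 0, 0, 0], [0, 0, 0.8, 0, 0, 0], [0, 0, 0.8, 0, 0, 0], [0, 0, 0.6, 0, 0, 0], [0, 0, 0.35, 0, 0, 0], [0, 0, 0, 0, 0, 0], [0, 0, 0, 0, 0, 0]], "claw": 60}}

```text
time: 18.68
tcp_pos: [622.2, -27.3, 11.3]
eef_rot: [3.141, -0.0, 0.002]
contact_force: [-0.1, 0.1, 0.6]
width: 0.702
grip_force: 0.0
```

Request:
{"name": "drive_tool", "arguments": {"moves": [[0, 0, 0, 0, 0, 0], [0, 0, 0, 0, 0, 0], [0, 0, 0, 0, 0, 0], [0, 0, 0, 0, 0, 0], [0, 0, 0, 0, 0, 0]], "claw": 35}}

```text
time: 19.3
tcp_pos: [622.3, -27.4, 12.3]
eef_rot: [3.141, 0.0, 0.003]
contact_force: [-2.7, 0.6, 6.6]
width: 0.479
grip_force: 59.6
```

Request:
{"name": "drive_tool", "arguments": {"moves": [[0, 0, -0.4, 0, 0, 0], [0, 0, -0.8, 0, 0, 0], [0, 0, -0.9, 0, 0, 0], [0, 0, -0.9, 0, 0, 0], [0, 0, -0.9, 0, 0, 0], [0, 0, -0.5, 0, 0, 0], [0, 0, 0, 0, 0, 0], [0, 0, 0, 0, 0, 0]]}}

```text
time: 20.3
tcp_pos: [620.6, -26.9, 141.3]
eef_rot: [-3.141, 0.0, 0.003]
contact_force: [-0.5, -0.3, -3.1]
width: 0.475
grip_force: 60.9
```

Run:
```python
from fit import *
s=st(); c=cam('wrist'); I=optics.get_image('wrist'); cv2.imwrite('pics/w8.png',I)
t=s['tcp_pos']; z=t[2]-12+20
print(proj([t[0],t[1],z],c),circ(I,c,*proj([t[0],t[1],z],c),z,22,130,75))
```

```text
20.3 [620.6 -26.9 141.3] [-3.141e+00  0.000e+00  3.000e-03] 0.4748869969704075 60.902755837887526 [-0.5 -0.3 -3.1]
[276.45501345 296.90805475] (array([620.4, -27.1]), np.float64(20.9), 'want', 22, array([277., 295.]), 268)
```

View pics/w8.png

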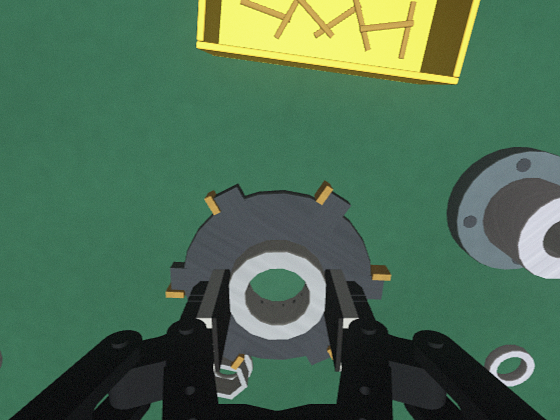

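The cutter is held level with its hub at (277,296). Moving over the arbor.

Request:
{"name": "drive_tool", "arguments": {"moves": [[-0.04, 0.5, 0, 0, 0, 0], [-0.04, 0.85, 0, 0, 0, 0], [-0.04, 0.9, 0, 0, 0, 0], [-0.04, 0.9, 0, 0, 0, 0], [-0.04, 0.9, 0, 0, 0, 0], [-0.04, 0.9, 0, 0, 0, 0], [-0.04, 0.8, 0, 0, 0, 0], [-0.04, 0.4, 0, 0, 0, 0], [0, 0, 0, 0, 0, 0], [0, 0, 0, 0, 0, 0], [0, 0, 0, 0, 0, 0]]}}

```text
time: 21.72
tcp_pos: [611.9, -210.6, 142.5]
eef_rot: [-3.141, -0.002, 0.0]
contact_force: [-0.5, 0.3, -2.4]
width: 0.478
grip_force: 61.0
```

```bash
cat > held.py <<'E'
from tip import *
import sys
off,top,rad=map(float,sys.argv[1:4])  # TCP height above underside, thing's height, radius
s=st(); c=cam('wrist'); I=optics.get_image('wrist'); cv2.imwrite('pics/held.png',I)
t=s['tcp_pos']; z=t[2]-off+top
print(circ(I,c,*proj([t[0],t[1],z],c),z,rad,130,int(75*rad/22)))
f=foot(I,c,(611.5,-211.5)); print(f)
E
python3 held.py 12 20 22
```

```text
21.725 [ 611.9 -210.6  142.5] [-3.141e+00 -2.000e-03  0.000e+00] 0.47750718281774657 60.951754208654165 [-0.5  0.3 -2.4]
(array([ 611.8, -210.8]), np.float64(20.9), 'want', 22.0, array([277., 295.]), 269)
[(array([ 649.2, -205.5]), np.int32(132))]
```

Request:
{"name": "drive_tool", "arguments": {"moves": [[-0.01, 0.03, 0.3, 0, 0, 0], [0, 0, 0.3, 0, 0, 0], [0, 0, 0.3, 0, 0, 0], [0, 0, 0.3, 0, 0, 0], [0, 0, 0.3, 0, 0, 0], [0, 0, 0, 0, 0, 0], [0, 0, 0, 0, 0, 0]]}}

```text
time: 22.65
tcp_pos: [611.7, -212.7, 97.7]
eef_rot: [3.141, -0.0, 0.001]
contact_force: [0.3, 1.1, -2.0]
width: 0.474
grip_force: 60.9
```

Request:
{"name": "drive_tool", "arguments": {"moves": [[0, 0, 0.2, 0, 0, 0], [0, 0, 0.2, 0, 0, 0], [0, 0, 0.15, 0, 0, 0], [0, 0, 0, 0, 0, 0], [0, 0, 0, 0, 0, 0]]}}

```text
time: 23.28
tcp_pos: [611.6, -212.5, 81.0]
eef_rot: [3.142, -0.0, 0.0]
contact_force: [0.7, 0.5, -2.2]
width: 0.474
grip_force: 61.0
```

Request:
{"name": "drive_tool", "arguments": {"moves": [[0, 0, 0.09, 0, 0, 0], [0, 0, 0.05, 0, 0, 0], [0, 0, 0, 0, 0, 0], [0, 0, 0, 0, 0, 0]]}}

```text
time: 23.78
tcp_pos: [611.7, -212.6, 77.4]
eef_rot: [3.141, -0.0, 0.001]
contact_force: [-2.3, 1.6, 4.8]
width: 0.47
grip_force: 61.7
```

Seated. Release and go to the thin collar.

Request:
{"name": "drive_tool", "arguments": {"moves": [[0, 0, 0, 0, 0, 0], [0, 0, 0, 0, 0, 0], [0, 0, 0, 0, 0, 0], [0, 0, 0, 0, 0, 0]], "claw": 62}}

```text
time: 24.28
tcp_pos: [611.5, -212.5, 76.7]
eef_rot: [-3.142, 0.0, 0.0]
contact_force: [0.1, 0.6, -0.2]
width: 0.728
grip_force: 0.0
```

Request:
{"name": "drive_tool", "arguments": {"moves": [[0, 0, -0.4, 0, 0, 0], [0, 0, -0.8, 0, 0, 0], [0, 0, -0.8, 0, 0, 0], [-0.5, 0.1, 0, 0, 0, 0], [-0.9, 0.18, 0, 0, 0, 0], [-0.9, 0.18, 0, 0, 0, 0], [-0.9, 0.18, 0, 0, 0, 0], [-0.9, 0.18, 0, 0, 0, 0], [-0.8, 0.15, 0, 0, 0, 0], [-0.3, 0.04, 0, 0, 0, 0], [0, 0, 0, 0, 0, 0], [0, 0, 0, 0, 0, 0], [0, 0, 0, 0, 0, 0]]}}

```text
time: 25.9
tcp_pos: [456.1, -242.7, 136.7]
eef_rot: [3.142, 0.001, 0.0]
contact_force: [-0.2, 0.3, -0.5]
width: 0.722
grip_force: 0.0
```

Run:
```python
from fit import *
st(); c=cam('wrist'); I=optics.get_image('wrist'); cv2.imwrite('pics/w9.png',I)
print(circ(I,c,*proj([455.7,-242.8,10],c),10,21,150,75))
print(proj([611.5,-211.5,85],c))
```

```text
25.9 [ 456.1 -242.7  136.7] [3.142e+00 1.000e-03 0.000e+00] 0.7217599856027402 0.0 [-0.2  0.3 -0.5]
(array([ 456. , -243.4]), np.float64(20.2), 'want', 21, array([278., 200.]), 146)
[204.46234287 -88.63679682]
```

View pics/w9.png

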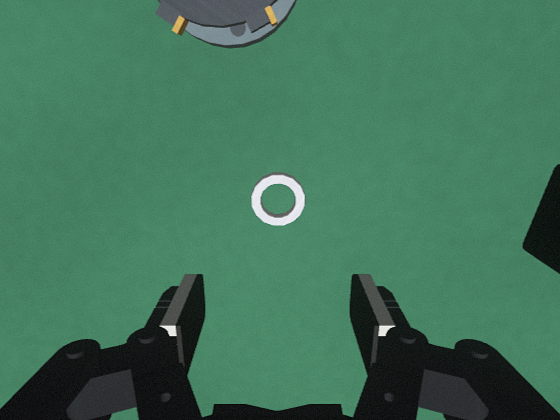

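The thin collar is at (278,200). Descending.

Request:
{"name": "drive_tool", "arguments": {"moves": [[0, 0.02, 0.6, 0, 0, 0], [0, 0, 0.8, 0, 0, 0], [0, 0, 0.9, 0, 0, 0], [0, 0, 0.9, 0, 0, 0], [0, 0, 0.7, 0, 0, 0], [0, 0, 0.4, 0, 0, 0], [0, 0, 0.2, 0, 0, 0], [0, 0, 0, 0, 0, 0], [0, 0, 0, 0, 0, 0]], "claw": 55, "squeeze": 40}}

```text
time: 27.08
tcp_pos: [456.1, -243.8, 2.5]
eef_rot: [3.141, -0.0, 0.002]
contact_force: [-0.3, 0.5, 0.1]
width: 0.644
grip_force: 0.0
```

Request:
{"name": "drive_tool", "arguments": {"moves": [[0, 0, 0, 0, 0, 0], [0, 0, 0, 0, 0, 0], [0, 0, 0, 0, 0, 0], [0, 0, 0, 0, 0, 0], [0, 0, 0, 0, 0, 0]], "claw": 32}}

```text
time: 27.7
tcp_pos: [456.1, -243.9, 3.0]
eef_rot: [3.14, 0.0, 0.002]
contact_force: [-1.9, 0.8, 5.7]
width: 0.46
grip_force: 39.8
```

Request:
{"name": "drive_tool", "arguments": {"moves": [[0, 0, -0.4, 0, 0, 0], [0, 0, -0.8, 0, 0, 0], [0, 0, -0.9, 0, 0, 0], [0, 0, -0.9, 0, 0, 0], [0, 0, -0.9, 0, 0, 0], [0, 0, -0.5, 0, 0, 0], [0, 0, 0, 0, 0, 0], [0, 0, 0, 0, 0, 0]]}}

```text
time: 28.7
tcp_pos: [454.9, -242.9, 132.9]
eef_rot: [-3.141, 0.0, 0.002]
contact_force: [-0.6, 0.1, -0.1]
width: 0.462
grip_force: 40.5
```

```bash
python3 held.py 1 10 21
```

```text
28.7 [ 454.9 -242.9  132.9] [-3.141e+00  0.000e+00  2.000e-03] 0.4621806228545366 40.5393133481266 [-0.6  0.1 -0.1]
(array([ 456.5, -243.2]), np.float64(19.8), 'want', 21.0, array([277., 293.]), 257)
[]
```

View pics/held.png

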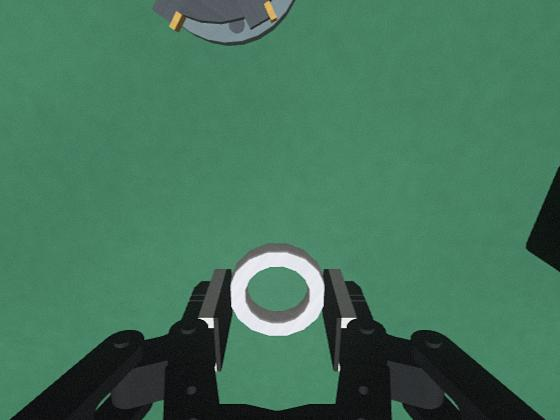

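The thin collar is held level at (277,293). Moving over the arbor.

Request:
{"name": "drive_tool", "arguments": {"moves": [[0.5, -0.1, 0, 0, 0, 0], [0.8, -0.16, 0, 0, 0, 0], [0.9, -0.2, 0, 0, 0, 0], [0.9, -0.2, 0, 0, 0, 0], [0.9, -0.2, 0, 0, 0, 0], [0.8, -0.15, 0, 0, 0, 0], [0.38, -0.05, 0, 0, 0, 0], [0, 0, 0, 0, 0, 0], [0, 0, 0, 0, 0, 0], [0, 0, 0, 0, 0, 0]]}}

```text
time: 30.0
tcp_pos: [610.3, -211.9, 133.8]
eef_rot: [-3.142, 0.001, 0.001]
contact_force: [0.1, -0.3, -0.0]
width: 0.459
grip_force: 40.5
```

```bash
python3 held.py 2.5 10 21
```

```text
30.0 [ 610.3 -211.9  133.8] [-3.142e+00  1.000e-03  1.000e-03] 0.4587198886158046 40.54109906894155 [ 0.1 -0.3 -0. ]
(array([ 610.9, -212.1]), np.float64(20.1), 'want', 21.0, array([277., 293.]), 256)
[(array([ 649.3, -205.4]), np.int32(147))]
```

Request:
{"name": "drive_tool", "arguments": {"moves": [[0.02, -0.02, 0.3, 0, 0, 0], [0, 0, 0.3, 0, 0, 0], [0, 0, 0.3, 0, 0, 0], [0, 0, 0.3, 0, 0, 0], [0, 0, 0.2, 0, 0, 0], [0, 0, 0, 0, 0, 0], [0, 0, 0, 0, 0, 0]]}}

```text
time: 30.92
tcp_pos: [611.8, -211.1, 92.1]
eef_rot: [3.141, -0.0, 0.001]
contact_force: [-0.1, -0.7, -0.1]
width: 0.458
grip_force: 40.5
```

Request:
{"name": "drive_tool", "arguments": {"moves": [[0, 0, 0.07, 0, 0, 0], [0, 0, 0.05, 0, 0, 0], [0, 0, 0, 0, 0, 0], [0, 0, 0, 0, 0, 0]]}}

```text
time: 31.42
tcp_pos: [611.5, -211.0, 88.2]
eef_rot: [3.142, -0.0, 0.0]
contact_force: [-0.4, 0.3, -0.5]
width: 0.458
grip_force: 40.5
```

Request:
{"name": "drive_tool", "arguments": {"moves": [[0, 0, 0.04, 0, 0, 0], [0, 0, 0, 0, 0, 0], [0, 0, 0, 0, 0, 0]]}}

```text
time: 31.8
tcp_pos: [611.7, -211.1, 88.0]
eef_rot: [3.141, 0.0, 0.001]
contact_force: [-1.7, 1.4, 5.8]
width: 0.459
grip_force: 41.1
```

Request:
{"name": "drive_tool", "arguments": {"moves": [[0, 0, 0, 0, 0, 0], [0, 0, 0, 0, 0, 0], [0, 0, 0, 0, 0, 0], [0, 0, 0, 0, 0, 0], [0, 0, -0.4, 0, 0, 0], [0, 0, -0.8, 0, 0, 0], [0, 0, -0.8, 0, 0, 0], [-0.3, -0.45, 0, 0, 0, 0], [-0.6, -0.9, 0, 0, 0, 0], [-0.6, -0.9, 0, 0, 0, 0], [-0.6, -0.9, 0, 0, 0, 0], [-0.6, -0.9, 0, 0, 0, 0], [-0.6, -0.9, 0, 0, 0, 0], [-0.6, -0.9, 0, 0, 0, 0], [-0.6, -0.9, 0, 0, 0, 0], [-0.6, -0.9, 0, 0, 0, 0], [-0.07, -0.05, 0, 0, 0, 0], [0, 0, 0, 0, 0, 0], [0, 0, 0, 0, 0, 0], [0, 0, 0, 0, 0, 0]], "claw": 60}}

```text
time: 34.3
tcp_pos: [456.8, 19.4, 146.9]
eef_rot: [3.141, -0.002, 0.0]
contact_force: [-0.2, -0.9, -0.5]
width: 0.7
grip_force: 0.0
```

Run:
```python
from fit import *
st(); c=cam('wrist'); I=optics.get_image('wrist'); cv2.imwrite('pics/w10.png',I)
u,v=proj([456,20,24],c); print(u,v)
for t in (170,190,210): print(circ(I,c,u,v,24,18,t,75))
# homography rectified crop of the z=24 plane, 100 mm square, 6 px/mm; image right=-y, up=+x
W=[(456+a,20+b) for a,b in [(40,40),(40,-40),(-40,-40),(-40,40)]]
H=cv2.getPerspectiveTransform(np.float32([proj([x,y,24],c) for x,y in W]),np.float32([[0,0],[560,0],[560,560],[0,560]]))
cv2.imwrite('pics/nut.png',cv2.warpPerspective(I,H,(560,560)))
```

```text
34.3 [456.8  19.4 146.9] [ 3.141e+00 -2.000e-03  0.000e+00] 0.7001943869251785 0.0 [-0.2 -0.9 -0.5]
275.91642728942725 202.8306323644191
(array([459.6,  19.8]), np.float64(22.0), 'want', 18, array([276., 198.]), 164)
(array([459.7,  19.8]), np.float64(21.8), 'want', 18, array([276., 198.]), 163)
(array([455.1,  20.3]), np.float64(18.3), 'want', 18, array([275., 203.]), 144)
```

View pics/nut.png

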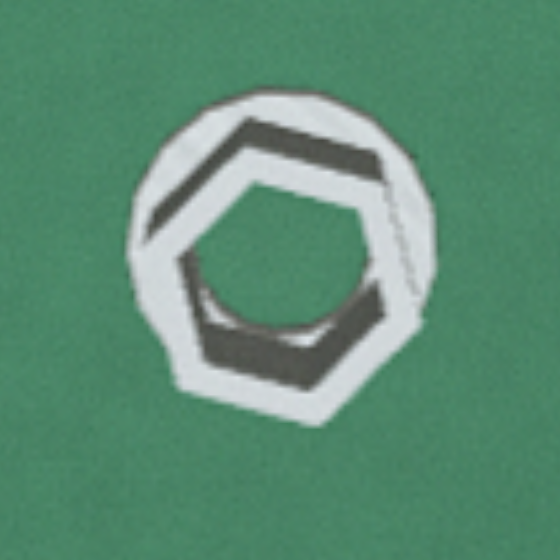

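The rectified nut shows the hexagon centre at (282,285), i.e. world (455.3, 19.6), with flats turned 15.5° counter-clockwise. I'll turn the tool by -15.5° and descend.

Request:
{"name": "drive_tool", "arguments": {"moves": [[-0.04, -0.01, 0, 0, 0, 0], [0, 0, 0.5, 0, 0, -0.775], [0, 0, 0.5, 0, 0, -0.775], [0, 0, 0.5, 0, 0, -0.775], [0, 0, 0.5, 0, 0, -0.775], [0, 0, 0.6, 0, 0, 0], [0, 0, 0.6, 0, 0, 0], [0, 0, 0.6, 0, 0, 0], [0, 0, 0.4, 0, 0, 0], [0, 0, 0, 0, 0, 0], [0, 0, 0, 0, 0, 0]], "claw": 55, "squeeze": 50}}

```text
time: 35.72
tcp_pos: [455.7, 20.2, 21.5]
eef_rot: [3.113, 0.423, 0.001]
contact_force: [0.3, -0.3, 0.5]
width: 0.645
grip_force: 0.0
```

Run:
```python
from fit import *
s=st(); print(R.from_rotvec(s['eef_rot']).as_matrix().round(3)); c=cam('wrist'); I=optics.get_image('wrist'); cv2.imwrite('pics/w11.png',I)
print(proj([455.3,19.6,24],c))
```

```text
35.725 [455.7  20.2  21.5] [3.113e+00 4.230e-01 1.000e-03] 0.6451566813036236 0.0 [ 0.3 -0.3  0.5]
[[ 0.964  0.267  0.001]
 [ 0.267 -0.964 -0.   ]
 [ 0.001  0.    -1.   ]]
[277.15059043 290.83005448]
```

View pics/w11.png

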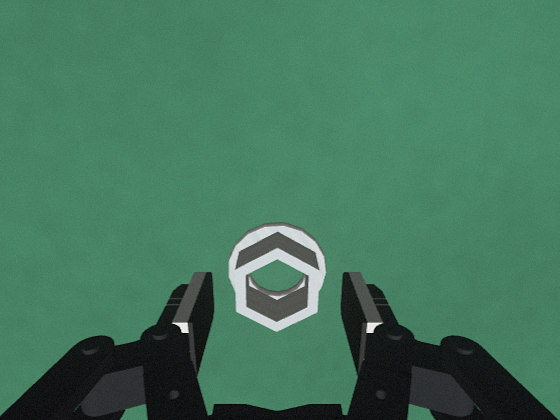

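The nut's flats are now parallel to the pads, centred at (277,290). Down 13 mm, grip and lift.

Request:
{"name": "drive_tool", "arguments": {"moves": [[0, 0, 0.25, 0, 0, 0], [0, 0, 0.18, 0, 0, 0], [0, 0, 0, 0, 0, 0], [0, 0, 0, 0, 0, 0]]}}

```text
time: 36.28
tcp_pos: [455.2, 20.3, 8.0]
eef_rot: [-3.113, -0.423, 0.0]
contact_force: [0.2, -0.1, -0.1]
width: 0.644
grip_force: 0.0
```

Request:
{"name": "drive_tool", "arguments": {"moves": [[0, 0, 0, 0, 0, 0], [0, 0, 0, 0, 0, 0], [0, 0, 0, 0, 0, 0], [0, 0, 0, 0, 0, 0], [0, 0, 0, 0, 0, 0]], "claw": 26}}

```text
time: 36.9
tcp_pos: [455.6, 20.2, 8.4]
eef_rot: [3.113, 0.423, 0.001]
contact_force: [0.1, -1.0, 5.6]
width: 0.406
grip_force: 50.5
```

Request:
{"name": "drive_tool", "arguments": {"moves": [[0, 0, -0.4, 0, 0, 0], [0, 0, -0.8, 0, 0, 0], [0, 0, -0.9, 0, 0, 0], [0, 0, -0.9, 0, 0, 0], [0, 0, -0.9, 0, 0, 0.775], [0, 0, -0.6, 0, 0, 0.775], [0, 0, 0, 0, 0, 0.775], [0, 0, 0, 0, 0, 0.775], [0, 0, 0, 0, 0, 0], [0, 0, 0, 0, 0, 0]]}}

```text
time: 38.15
tcp_pos: [455.0, 20.4, 143.1]
eef_rot: [-3.142, -0.002, 0.0]
contact_force: [0.6, 0.7, -1.1]
width: 0.408
grip_force: 50.0
```

Run:
```python
from fit import *
s=st(); c=cam('wrist'); I=optics.get_image('wrist'); cv2.imwrite('pics/w12.png',I)
t=s['tcp_pos']; z=t[2]-9+24
for th in (150,180,200): print(circ(I,c,*proj([t[0],t[1],z],c),z,18,th,75))
print(proj([t[0],t[1],z],c))
```

```text
38.15 [455.   20.4 143.1] [-3.142e+00 -2.000e-03  0.000e+00] 0.4082748759502587 50.00245759729296 [ 0.6  0.7 -1.1]
(array([454.4,  20.1]), np.float64(18.7), 'want', 18, array([277., 306.]), 264)
(array([454.4,  20.2]), np.float64(18.5), 'want', 18, array([277., 306.]), 263)
(array([454.4,  20.2]), np.float64(18.4), 'want', 18, array([277., 306.]), 260)
[276.47674673 306.43723403]
```

View pics/w12.png

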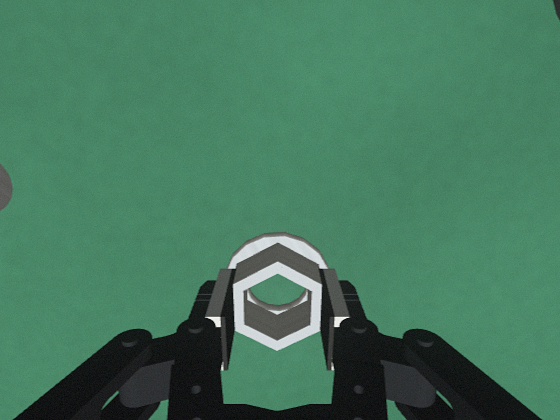

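The nut is held level at (277,306). Moving over the arbor.

Request:
{"name": "drive_tool", "arguments": {"moves": [[0.3, 0.45, 0, 0, 0, 0], [0.6, 0.88, 0, 0, 0, 0], [0.6, 0.88, 0, 0, 0, 0], [0.6, 0.88, 0, 0, 0, 0], [0.6, 0.88, 0, 0, 0, 0], [0.6, 0.88, 0, 0, 0, 0], [0.6, 0.88, 0, 0, 0, 0], [0.6, 0.88, 0, 0, 0, 0], [0.52, 0.78, 0, 0, 0, 0], [0.2, 0.33, 0, 0, 0, 0], [0, 0, 0, 0, 0, 0], [0, 0, 0, 0, 0, 0], [0, 0, 0, 0, 0, 0]]}}

```text
time: 39.83
tcp_pos: [611.5, -210.4, 143.1]
eef_rot: [-3.141, -0.001, 0.0]
contact_force: [0.9, -0.9, -0.9]
width: 0.403
grip_force: 50.1
```

Run:
```python
from fit import *
s=st(); c=cam('wrist'); I=optics.get_image('wrist'); cv2.imwrite('pics/w13.png',I)
t=s['tcp_pos']; z=t[2]-9+24
for th in (180,200): print(circ(I,c,*proj([t[0],t[1],z],c),z,18,th,75))
```

```text
39.825 [ 611.5 -210.4  143.1] [-3.141e+00 -1.000e-03  0.000e+00] 0.40319134888867747 50.07577404147014 [ 0.9 -0.9 -0.9]
(array([ 610.9, -210.6]), np.float64(18.5), 'want', 18, array([277., 306.]), 262)
(array([ 611. , -210.6]), np.float64(18.4), 'want', 18, array([277., 306.]), 260)
```

View pics/w13.png

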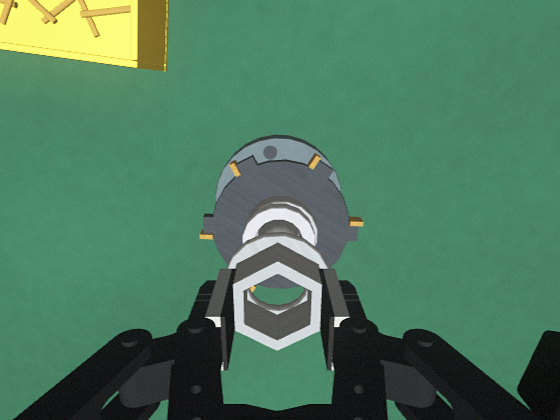

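The cutter and thin collar are stacked at (278,232) with the nut above. Lowering it.

Request:
{"name": "drive_tool", "arguments": {"moves": [[0.01, 0.03, 0.3, 0, 0, 0], [0, 0, 0.3, 0, 0, 0], [0, 0, 0.3, 0, 0, 0], [0, 0, 0.23, 0, 0, 0], [0, 0, 0, 0, 0, 0], [0, 0, 0, 0, 0, 0], [0, 0, 0, 0, 0, 0]]}}

```text
time: 40.75
tcp_pos: [612.4, -212.4, 109.7]
eef_rot: [3.141, -0.0, 0.001]
contact_force: [-0.1, -1.3, -0.9]
width: 0.412
grip_force: 50.1
```

Request:
{"name": "drive_tool", "arguments": {"moves": [[0, 0, 0.06, 0, 0, 0], [0, 0, 0.06, 0, 0, 0], [0, 0, 0, 0, 0, 0], [0, 0, 0, 0, 0, 0]]}}

```text
time: 41.25
tcp_pos: [612.1, -212.2, 105.6]
eef_rot: [-3.142, 0.0, 0.0]
contact_force: [-0.5, 0.2, -2.3]
width: 0.405
grip_force: 50.1
```

Request:
{"name": "drive_tool", "arguments": {"moves": [[0, 0, 0.05, 0, 0, 0], [0, 0, 0, 0, 0, 0], [0, 0, 0, 0, 0, 0], [0, 0, 0, 0, 0, 0]]}}

```text
time: 41.75
tcp_pos: [612.2, -212.2, 104.2]
eef_rot: [3.142, -0.0, 0.0]
contact_force: [0.3, -0.0, -1.1]
width: 0.407
grip_force: 50.1
```

Request:
{"name": "drive_tool", "arguments": {"moves": [[0, 0, 0.03, 0, 0, 0], [0, 0, 0, 0, 0, 0], [0, 0, 0, 0, 0, 0]]}}

```text
time: 42.12
tcp_pos: [612.2, -212.3, 103.5]
eef_rot: [3.141, -0.0, 0.001]
contact_force: [-0.2, 1.6, 1.1]
width: 0.405
grip_force: 50.3
```

Request:
{"name": "drive_tool", "arguments": {"moves": [[0, 0, 0, 0, 0, 0], [0, 0, 0, 0, 0, 0], [0, 0, 0, 0, 0, 0], [0, 0, 0, 0, 0, 0], [0, 0, -0.3, 0, 0, 0], [0, 0, -0.7, 0, 0, 0], [0, 0, -0.9, 0, 0, 0], [0, 0, -0.9, 0, 0, 0], [0, 0, -0.9, 0, 0, 0], [0, 0, -0.5, 0, 0, 0], [0, 0, 0, 0, 0, 0], [0, 0, 0, 0, 0, 0]], "claw": 60}}

```text
time: 43.62
tcp_pos: [611.6, -211.9, 228.2]
eef_rot: [-3.141, 0.0, 0.002]
contact_force: [0.4, 0.1, -0.2]
width: 0.704
grip_force: 0.0
```

Run:
```python
from fit import *
s=st(); c=cam('wrist'); I=optics.get_image('wrist')
u,v=proj([611.5,-211.5,119],c)
print(circ(I,c,u,v,119,18,205,50))
def up(J,f): return cv2.resize(J,None,fx=f,fy=f,interpolation=cv2.INTER_CUBIC)
S=optics.get_image('side'); p=proj([611.5,-211.5,70],cam('side')).astype(int)
a=I[max(0,int(v)-110):int(v)+110,int(u)-140:int(u)+140]; b=S[p[1]-25:p[1]+25,p[0]-30:p[0]+30]
a=cv2.resize(a,(400,314)); b=cv2.resize(b,(377,314),interpolation=cv2.INTER_CUBIC)
cv2.imwrite('pics/end.png',np.hstack([a,b]))
```

```text
43.625 [ 611.6 -211.9  228.2] [-3.141e+00  0.000e+00  2.000e-03] 0.7042454884304353 0.0 [ 0.4  0.1 -0.2]
(array([ 616.6, -212.5]), np.float64(21.6), 'want', 18, array([277., 200.]), 173)
```

View pics/end.png

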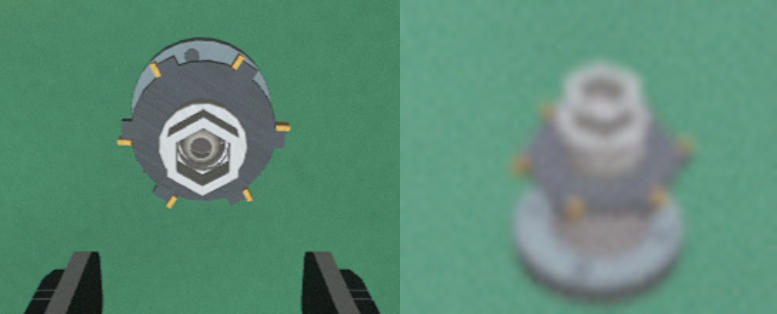

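The end picture shows the full stack: the nut lies flat, the arbor tip is centred in its bore at (202,147), and the side view shows the set upright. Handing in.

```bash
python3 -c "
from plant import r
print(r.finish_job())"
```

```text
the job is handed in; nothing more can be done
None
```

The cutter set is made up on the arbor (tall collar, cutter, thin collar, nut with flange down) and handed in after about 44 s. The last pictures showed it upright and seated, with the gripper clear, but the hand-in gave no verdict.

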